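# Clamp the desk sign in the brass clip stand

## Robot

A 6-joint arm with a two-finger parallel gripper is mounted at the origin on the work surface. World frame = base frame: x ahead of the robot, y to its left, z up, the work surface at z = 0. Lengths are in m, angles in degrees, forces in N, time in s.
With the tool pointing down it reaches from about 0.325 to 0.75 m from the base axis. Payload 7.6 kg.
Tool frame: the origin (TCP) lies at the very end of the fingers, on their centre line; the grasp point (between the pads) lies 19 mm behind it; y points along the fingers, x is the direction in which the jaws open and shut, and the axes are right-handed (so a half turn about y gives the same grasp; the last joint's range is limited). The gripper opens to 85 mm and grips with 20 to 120 N. Pads are 22 mm wide; open, the fingers measure 114 mm over their backs; the gripper's body (76 mm by 85 mm) begins 54 mm behind the grasp point. The pads swing forward as they close: fully open they stand 13 mm farther back than shut.
Start: joints at [-70.949, 2.991, 80.254, -0, 96.75, -4.028], TCP at [0.206, -0.483, 0.231] pointing down, gripper open.
Joint ranges: [-166.34, 166.34], [-52.06, 124.39], [6.96, 135.62], [-60.46, 240.46], [14.63, 156.25], [-167.68, 167.68]. Speed limits (degrees/s): [147.25, 147.25, 172.46, 180, 180, 180].

## Interface

Orientations are given as [roll, pitch, yaw] about the fixed x, y, z axes, in that order (R = Rz(yaw) Ry(pitch) Rx(roll)).
In Python, from station import ctrl, optics gives the robot as it stands. The module is installed in compiled form; this text tells all that it offers.
- The arm moves only by the shell command python3 -m pendant 'ROWS'. ROWS is JSON, a list of rows, each an object with "delta_rot": the turn, a rotation vector about the tool's x, y, z in degrees, a list of three; "dp": the shift along the tool's x, y, z in cm, a list of three; "gripper": the finger opening in cm, from 0 to 8.54. A call has exactly 5 rows; each row shifts and turns the commanded pose from where the row before left it, along the tool's axes as they then stand; what a row does not reach is not made up. A row lasts 1/8 s, in which the tool goes at most 62.5 mm and 10.7 degrees, less where a joint would pass 70% of its speed; a pose out of reach is approached as far as the arm can. A call with a gripper value outside its range is refused whole. The fingers move at their own pace and stop on an object; the grip force is fixed at half the most. Time passes only in rows, so rows that do not move let the fingers close, or fill a call up. It gives the time, the measured TCP pose, the force and the opening at its end, in the units of the state.
- ctrl.sense(): the state, without advancing time (a new reading comes with each control period).
- optics.get_image(name): name is "side" or "top" or "wrist"; returns a dict with "image" (480x640x3 uint8, red, green, blue), "fov_y" (degrees; the focal length in pixels is half the picture's height over the tangent of half this angle, whatever the lens; pixels are square), "cx", "cy" (the principal point, pixels), "position" and "orientation" of the camera in the world; the wrist camera has in their place "hand_eye" (4x4, takes a point from camera to tool coordinates, whose origin is the TCP and whose axes are the tool frame's). Camera axes: x right, y down, z forward; pixel columns grow to the right and rows downward; lengths in m; the calibration is good to about 2 mm. A picture is of the moment at which its call begins: read the wrist's pose just before it. There is no depth.
- ctrl.sign_off(): hands the job in, once; it reports no verdict.
The state is a dict: "time": time; "joint_positions": joint angles; "qvel": joint speeds; "joint_torque": joint torques, N m; "ee_pos": TCP position; "tool_rot": TCP orientation; "contact_force": force on the tool from outside, world axes, zero at the start; "torque": the same for the moment, N m; "opening": finger opening in m.
Only numpy, scipy, OpenCV 4.12 (cv2) and the standard library are available. Lean on these libraries where they do the work, as an engineer would, in place of code of your own. Each camera call takes 0.05 s, during which the arm holds its last target. There are 200 camera calls.

## Task

Stand the wooden sign board upright in the gap between the two jaws of the brass clip stand, and let go of it. Then wind the knob on the sliding carriage clockwise, going along with the carriage as it moves, until the jaw grips the board firmly, by feel and without over-tightening: at about 12 N of clamping force it is right, much more would dent the wood. Leave the knob free at the end and everything else on the desk where it is.

Things in the scene. Friction and masses are not known exactly. Their poses are not given: they have to be found in the camera images.
- sign: Blank dark wooden desk sign board with a pale panel on each face, loose, standing upright on the desk at the start: 110 mm wide (its x), 14 mm thick (its y), 100 mm tall (its z), 0.11 to 0.2 kg. Origin at its centre. Either face may face either jaw. Grip it across its thickness near the top edge.
- stand: Brass clip stand, fixed to the desk. Origin at desk level; x across, y along the slide, z up. Base: x -60 to 60, y -110 to 150 mm; the sign has to stand on its flat top, z 20 mm, in the jaw gap (22 to 34 mm wide at the start), square to y, at x 0. Fixed jaw at the -y end, top z 65. Carriage: top z 55. A low box with a toggle latch at the +y end (z 44) is not used.
- stop_face (a point): Top middle of the fixed jaw's cork face (facing stand +y, 100 mm wide, z 65 mm, stand y -70 mm) for the cork pad fully back. The pad is really shimmed forward (to stand +y) by an unknown 0 to 6 mm, other each time, and stays so; this point does not show it: the clamping point has to be felt. Axes as the stand.
- jaw_face (a point): Top middle of the moving jaw's cork face (facing stand -y, 100 mm wide, z 65 mm). Axes as the stand. The pad is sprung on the carriage: once the sign is pinched, clamping force grows about 9 N per mm of further carriage travel.
- jaw: The sprung moving jaw pad, cork, 100 x 8 x 44 mm; its origin is on the stand's line at desk level, not on the pad (use jaw_face). Its force on the sign is the clamping force: right at about 12 N (6 to 18 N), dents the wood above 26 N.
- knob_grip (a point): Grip point on the knob's vertical axis, 85 mm above the desk, 81 mm behind (stand +y of) the moving jaw's face. The knob is a brass bar 50 mm long (point x), 12 mm thick (point y); top 8 mm above, foot disc (42 mm) 23 mm below this point. Turned clockwise from above, knob and carriage shift together 10 mm per rad along stand -y.
- knob (a joint): Knob angle, rad, clockwise from above, 0 to 3.4 (0: widest gap); starts at 0 to 0.5, needs about 1 to 2.2 more to clamp. Stiff (friction about 0.25 N m), stays as left, so the clamping force stays too. Each N of clamping adds 0.01 N m to the turning moment, less any push along stand -y (which does part of the work). At standstill the friction may hide some of it. A bare push moves the carriage only above about 25 N.
- binder_clip: Black binder clip, 32 mm, loose bystander: leave it. Origin at the middle of its underside.
- paperweight: Cut-crystal paperweight, 72 mm across, 42 mm high, loose bystander: leave it. Origin at the middle of its underside.
- bell: Steel counter bell, 84 mm across, 54 mm high, loose bystander: leave it. Origin at the middle of its underside.
- note_block: White note block, 90 x 90 x 35 mm, loose bystander: leave it. Origin at the middle of its underside.
There are look-alikes about, which are no part of the job. Leave any turquoise look-alike of the sign alone.

How it is judged:
By the outcome, as a careful person would: the job done as asked, in the order asked, and still so for the second after the job is handed in, with the robot touching nothing.
It also fails if it takes over 72 s, if anything falls off the work surface, if the arm or the gripper's body presses on something with over 40 N, if the wrist force passes 120 N, or if a joint passes its speed limit or range.

## Working session

There is one attempt and no reset: what is moved stays moved. The work goes in short steps, Python scripts to look and compute and a shell command to move; the robot and the scene stay as the last step left them, time stands still between calls to the robot, and variables do not carry over. Pictures are saved under pics/ and viewed, about 8 in all and at most 12, crops included, and the job is handed in when it is done.

```bash
mkdir -p pics
cat > h.py <<'E'
import numpy as np, cv2
from scipy.spatial.transform import Rotation as R
from station import ctrl, optics
def rot(o):
    o=np.array(o,float)
    return o if o.shape==(3,3) else R.from_euler('xyz',o,degrees=True).as_matrix()
def grab(n,save=None):
    s=ctrl.sense(); d=optics.get_image(n)
    if n=='wrist':
        T=np.eye(4);T[:3,:3]=rot(s['tool_rot']);T[:3,3]=s['ee_pos'];T=T@np.array(d['hand_eye'])
    else:
        T=np.eye(4);T[:3,:3]=rot(d['orientation']);T[:3,3]=d['position']
    f=240/np.tan(np.radians(d['fov_y']/2))
    if save: cv2.imwrite('pics/'+save,d['image'][:,:,::-1])
    return dict(im=d['image'],T=T,f=f,cx=d['cx'],cy=d['cy'])
def ray(c,u,v):
    return c['T'][:3,3],c['T'][:3,:3]@np.array([(u-c['cx'])/c['f'],(v-c['cy'])/c['f'],1])
def onz(c,u,v,z):
    o,d=ray(c,u,v); return o+d*(z-o[2])/d[2]
def proj(c,p):
    q=c['T'][:3,:3].T@(np.array(p)-c['T'][:3,3]); return q[:2]/q[2]*c['f']+[c['cx'],c['cy']]
E
python3 - <<'E'
from h import *
import pickle
C={n:grab(n) for n in('top','side')}
pickle.dump(C,open('c0.pkl','wb'))
for n in C: print(n,C[n]['f'],C[n]['cx'],C[n]['cy'],C[n]['T'].round(3).tolist())
cv2.imwrite('pics/top0.png',C['top']['im'][:,:,::-1]);cv2.imwrite('pics/side0.png',C['side']['im'][:,:,::-1])
print(ctrl.sense())
E
```

```text
top 468.7206078484746 323.35884249046546 234.69897298664614 [[-0.014, -0.991, 0.131, 0.447], [-1.0, 0.016, 0.014, -0.006], [-0.016, -0.13, -0.991, 1.26], [0.0, 0.0, 0.0, 1.0]]
side 540.4263439772091 319.4003211616915 236.5944493388594 [[0.984, -0.127, 0.125, 0.469], [-0.178, -0.723, 0.667, -0.728], [0.005, -0.679, -0.734, 0.881], [0.0, 0.0, 0.0, 1.0]]
{'time': 0.1, 'joint_positions': array([-7.09511678e+01,  3.02274114e+00,  8.03075837e+01,  3.22094660e-04,
        9.67492097e+01, -4.02783819e+00]), 'qvel': array([-0.05293966, -0.18605834, -0.16554992, -0.01728646,  0.03704044,
        0.03465295]), 'joint_torque': array([ 1.26084757e-03, -3.82584286e+01, -3.60984206e+01, -6.29913802e-05,
        4.79589668e-03,  9.12747105e-07]), 'ee_pos': array([ 0.20571521, -0.48272502,  0.23056122]), 'tool_rot': array([-8.99940943e+01,  7.93156113e-02, -6.69232879e+01]), 'contact_force': array([ 0.19829224,  0.19997584, -0.00556028]), 'torque': array([ 0.04508558, -0.03892167, -0.00286494]), 'opening': 0.08548522675480075}
```

View pics/top0.png

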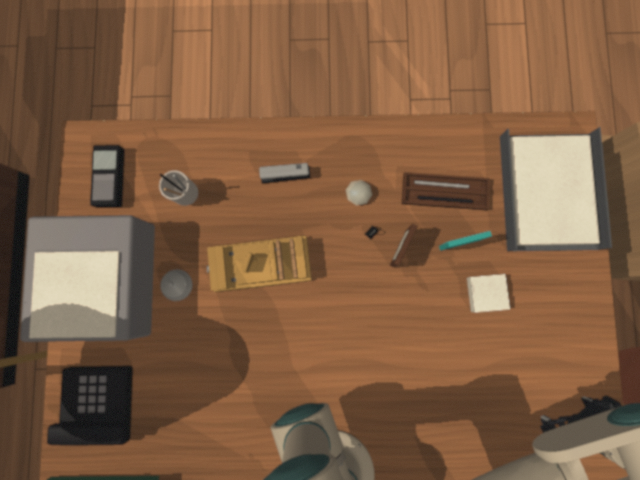

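View pics/side0.png

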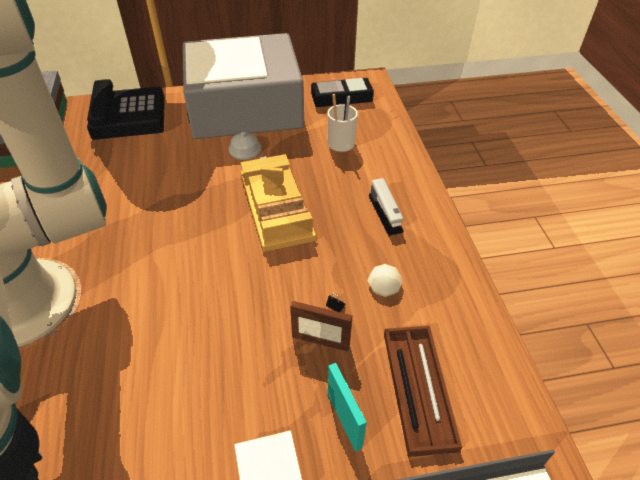

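Candidates for the sign: the dark board with the pale panel at top (401,246) / side (321,326); the turquoise look-alike at top (466,240) / side (346,406); the dark pen tray at top (446,191). I choose the dark board. The stand is at top (259,263) / side (277,200). Next, one close crop of the sign and the stand.

Run:
```python
from h import *
import pickle
C=pickle.load(open('c0.pkl','rb'))
t=C['top']['im'];s=C['side']['im']
a=cv2.resize(t[225:300,200:320],(800,500),interpolation=cv2.INTER_CUBIC)   # 6.667x
b=np.zeros((100*4-300+0,800,3),np.uint8)
cv2.imwrite('pics/stand_top.png',a[:,:,::-1])
p=cv2.resize(s[290:360,280:365],None,fx=4.7,fy=4.7,interpolation=cv2.INTER_CUBIC)
q=cv2.resize(t[220:275,380:428],None,fx=6,fy=6,interpolation=cv2.INTER_CUBIC)
H=max(p.shape[0],q.shape[0]);o=np.zeros((H,p.shape[1]+q.shape[1],3),np.uint8);o[:p.shape[0],:p.shape[1]]=p;o[:q.shape[0],p.shape[1]:]=q
cv2.imwrite('pics/sign.png',o[:,:,::-1]);print(p.shape,q.shape)
```

```text
(329, 400, 3) (330, 288, 3)
```

View pics/stand_top.png

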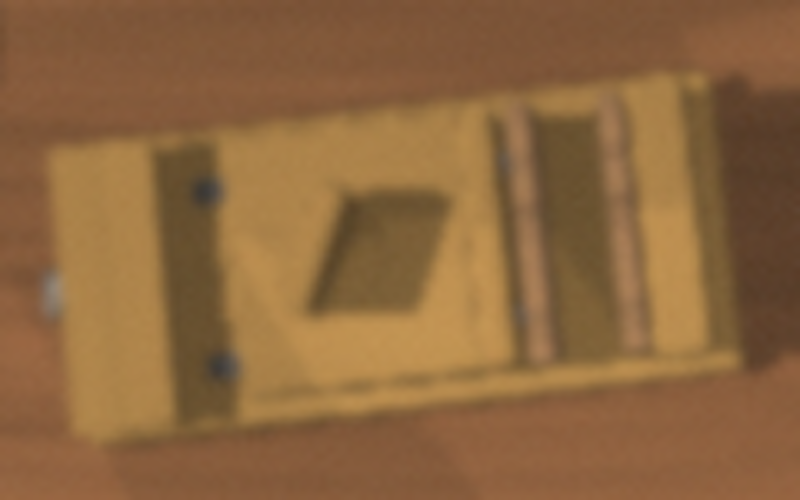

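View pics/sign.png

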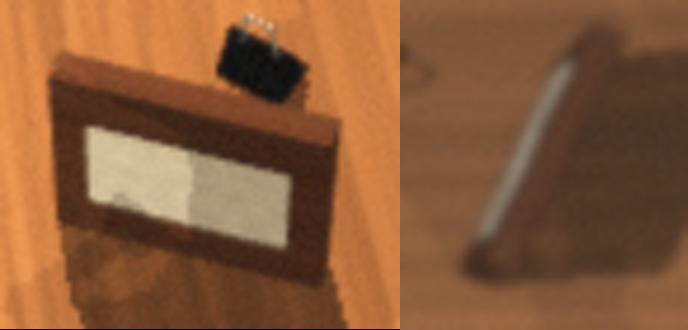

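The crop confirms a dark board with a pale panel: in side, its top edge runs from about (291,305) to (352,315). In top, the stand has its fixed jaw to the right, the cork pads at about (279,260) and (293,259), and the knob bar at about (257,263), skewed.

Run:
```python
from h import *
import pickle
C=pickle.load(open('c0.pkl','rb'))
S=lambda x,y,z:onz(C['side'],280+x/4.7,290+y/4.7,z).round(4)
T=lambda x,y,z:onz(C['top'],200+x/6.667,225+y/6.667,z).round(4)
for p in [(52,73),(333,121),(63,52),(341,118)]: print('sign',S(*p,.1))
for n,x,y,z in [('mov A',523,102,.065),('mov B',552,360,.065),('fix A',600,97,.065),('fix B',628,350,.065),('baseRtop',708,75,.065),('baseRbot',742,368,.02),('boxLtop',50,148,.044),('boxLbot',75,437,.044),('boxRt',152,145,.044),('boxRb',177,425,.044)]: print(n,T(x,y,z))
for x,y in [(348,190),(455,192),(418,313),(310,312)]: print('knob',T(x,y,.093))
s=ctrl.sense(); print(rot(s['tool_rot']).round(3)); print(np.array(optics.get_image('wrist')['hand_eye']).round(3))
```

```text
sign [ 0.5235 -0.1725  0.1   ]
sign [ 0.6224 -0.2119  0.1   ]
sign [ 0.5289 -0.1637  0.1   ]
sign [ 0.6256 -0.2111  0.1   ]
mov A [0.5917 0.1267 0.065 ]
mov B [0.4924 0.1158 0.065 ]
fix A [0.5931 0.0969 0.065 ]
fix B [0.4958 0.0867 0.065 ]
baseRtop [0.601  0.0552 0.065 ]
baseRbot [0.4898 0.0451 0.02  ]
boxLtop [0.579 0.315 0.044]
boxLbot [0.4662 0.3032 0.044 ]
boxRt [0.5796 0.2748 0.044 ]
boxRb [0.4703 0.2636 0.044 ]
knob [0.5561 0.1894 0.093 ]
knob [0.5547 0.1492 0.093 ]
knob [0.5096 0.163  0.093 ]
knob [0.5106 0.2034 0.093 ]
[[ 0.392 -0.     0.92 ]
 [-0.92   0.001  0.392]
 [-0.001 -1.     0.   ]]
[[ 1.    -0.001  0.    -0.002]
 [-0.001 -0.266  0.964 -0.143]
 [-0.    -0.964 -0.266  0.068]
 [ 0.     0.     0.     1.   ]]
```

```bash
R='{"dp":[-1.25,0,4.54],"delta_rot":[0,0,0],"gripper":8.5}'
python3 -m pendant '[{"dp":[-1.25,0,4.5],"delta_rot":[0,0,0],"gripper":6},{"dp":[-1.25,0,4.5],"delta_rot":[0,0,0],"gripper":6},{"dp":[-1.25,0,4.5],"delta_rot":[0,0,0],"gripper":6},{"dp":[-1.25,0,4.5],"delta_rot":[0,0,0],"gripper":6},{"dp":[-1.25,0,4.5],"delta_rot":[0,0,0],"gripper":6}]'
python3 -m pendant '[{"dp":[-1.25,0,4.5],"delta_rot":[0,0,0],"gripper":6},{"dp":[-1.25,0,4.5],"delta_rot":[0,0,0],"gripper":6},{"dp":[-1.25,0,4.5],"delta_rot":[0,0,0],"gripper":6},{"dp":[-1.25,0,4.5],"delta_rot":[0,0,0],"gripper":6},{"dp":[-1.25,0,4.5],"delta_rot":[0,0,0],"gripper":6}]'
python3 -m pendant '[{"dp":[0,0,0],"delta_rot":[0,9.4,0],"gripper":6},{"dp":[0,0,0],"delta_rot":[0,9.4,0],"gripper":6},{"dp":[0,0,0],"delta_rot":[0,9.4,0],"gripper":6},{"dp":[0,0,0],"delta_rot":[0,9.4,0],"gripper":6},{"dp":[0,0,0],"delta_rot":[0,9.4,0],"gripper":6}]'
python3 - <<'E'
from h import *
import pickle
s=ctrl.sense();print(s['joint_positions'].round(1),s['contact_force'].round(2),rot(s['tool_rot']).round(3).tolist())
c=grab('wrist','w1.png');pickle.dump(c,open('w1.pkl','wb'))
E
```

```text
time: 0.78
ee_pos: [0.3893, -0.3361, 0.2311]
tool_rot: [-90.0, 0.0, -66.9]
contact_force: [0.5, -0.5, -0.4]
opening: 0.0602
time: 1.4
ee_pos: [0.5718, -0.1905, 0.2309]
tool_rot: [-90.0, 0.0, -66.9]
contact_force: [0.4, -0.6, 0.4]
opening: 0.0604
time: 2.02
ee_pos: [0.5707, -0.1915, 0.2308]
tool_rot: [-90.1, -0.0, -114.2]
contact_force: [0.8, 0.3, 0.1]
opening: 0.0597
[-22.1  15.6  66.3  -0.   98.2  92.2] [0.78 0.32 0.13] [[-0.41, -0.001, 0.912], [-0.912, 0.0, -0.41], [0.0, -1.0, -0.001]]
```

View pics/w1.png

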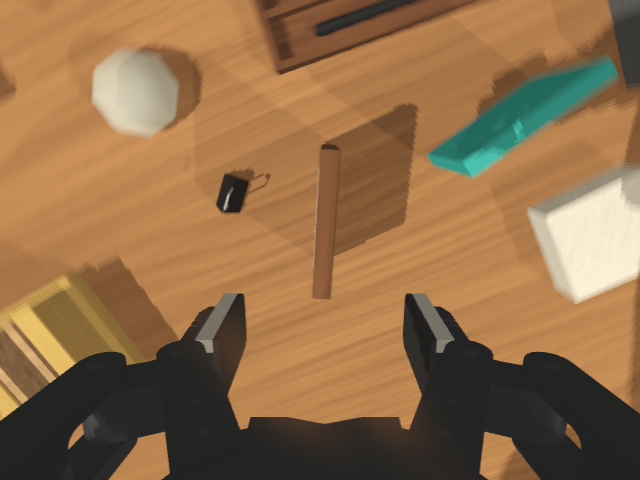

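The sign's top edge shows as a thin strip from (330,148) to (322,297), with the clip at (233,193) and the turquoise board at (520,120).

Run:
```python
from h import *
import pickle
c=pickle.load(open('w1.pkl','rb'))
hsv=cv2.cvtColor(c['im'],cv2.COLOR_RGB2HSV)[200:285,300:345]
print(c['im'][222,308:345:2].tolist())
A=onz(c,330.5,150,.1);B=onz(c,322,298,.1)
print(A,B,np.linalg.norm(A-B),np.degrees(np.arctan2(*(A-B)[1::-1])),(A+B)/2)
print('thick',np.linalg.norm(onz(c,317.5,225,.1)-onz(c,337.5,225,.1)))
s=ctrl.sense();M=rot(s['tool_rot']);print('tool delta cm',(M.T@((A+B)/2-s['ee_pos'])*100).round(2))
```

```text
[[178, 124, 76], [177, 125, 76], [176, 124, 76], [176, 124, 76], [160, 131, 103], [137, 88, 58], [137, 88, 58], [138, 89, 58], [141, 91, 60], [139, 90, 59], [137, 89, 60], [132, 86, 54], [131, 84, 55], [119, 77, 50], [123, 84, 50], [128, 87, 53], [128, 86, 52], [128, 88, 53], [130, 88, 54]]
[ 0.61957651 -0.21652673  0.1       ] [ 0.52380893 -0.16691488  0.1       ] 0.10785529461190546 -27.386157051500533 [ 0.57169272 -0.1917208   0.1       ]
thick 0.01417245621693527
tool delta cm [-0.03 13.08  0.11]
```

```bash
python3 -m pendant '[{"dp":[0,0,0.1],"delta_rot":[0,3.2,0],"gripper":5},{"dp":[0,5,0],"delta_rot":[0,0,0],"gripper":5},{"dp":[0,5,0],"delta_rot":[0,0,0],"gripper":5},{"dp":[0,4,0],"delta_rot":[0,0,0],"gripper":5},{"dp":[0,2.4,0],"delta_rot":[0,0,0],"gripper":5}]'
python3 -m pendant '[{"dp":[0,0,0],"delta_rot":[0,0,0],"gripper":5},{"dp":[0,0,0],"delta_rot":[0,0,0],"gripper":2},{"dp":[0,0,0],"delta_rot":[0,0,0],"gripper":1},{"dp":[0,0,0],"delta_rot":[0,0,0],"gripper":0.8},{"dp":[0,0,0],"delta_rot":[0,0,0],"gripper":0.6}]'
python3 -m pendant '[{"dp":[0,0,0],"delta_rot":[0,0,0],"gripper":0.4},{"dp":[0,0,0],"delta_rot":[0,0,0],"gripper":0.4},{"dp":[0,-2,0],"delta_rot":[0,0,0],"gripper":0.4},{"dp":[0,-5,0],"delta_rot":[0,0,0],"gripper":0.4},{"dp":[0,-6,0],"delta_rot":[0,0,0],"gripper":0.4}]'
```

```text
time: 2.7
ee_pos: [0.5705, -0.1915, 0.0642]
tool_rot: [-90.2, -0.0, -117.0]
contact_force: [0.5, -0.4, -0.1]
opening: 0.0504
time: 3.32
ee_pos: [0.5727, -0.1925, 0.0692]
tool_rot: [-89.8, 0.0, -117.1]
contact_force: [0.6, -0.6, 6.0]
opening: 0.0135
time: 3.95
ee_pos: [0.5709, -0.1916, 0.1985]
tool_rot: [-90.1, -0.0, -117.1]
contact_force: [-0.2, -0.4, -0.5]
opening: 0.013
```

```bash
python3 -m pendant '[{"dp":[-2.8,0,-3],"delta_rot":[0,0,0],"gripper":0.4},{"dp":[-2.8,0,-3],"delta_rot":[0,0,0],"gripper":0.4},{"dp":[-2.8,0,-3],"delta_rot":[0,0,0],"gripper":0.4},{"dp":[-2.8,0,-3],"delta_rot":[0,0,0],"gripper":0.4},{"dp":[-2.7,0,-3],"delta_rot":[0,0,0],"gripper":0.4}]'
python3 -m pendant '[{"dp":[0,0,0],"delta_rot":[0,-8.3,0],"gripper":0.4},{"dp":[0,0,0],"delta_rot":[0,-8.3,0],"gripper":0.4},{"dp":[0,0,0],"delta_rot":[0,-8.3,0],"gripper":0.4},{"dp":[0,0,0],"delta_rot":[0,-8.2,0],"gripper":0.4},{"dp":[0,0,0],"delta_rot":[0,0,0],"gripper":0.4}]'
python3 - <<'E'
from h import *
import pickle
s=ctrl.sense();print(s['joint_positions'].round(1),s['contact_force'].round(2),s['opening'])
c=grab('wrist','w2.png');pickle.dump(c,open('w2.pkl','wb'))
E
```

```text
time: 4.58
ee_pos: [0.5009, 0.0014, 0.1983]
tool_rot: [-90.0, 0.0, -117.1]
contact_force: [0.3, 1.0, -0.6]
opening: 0.0128
time: 5.2
ee_pos: [0.5015, 0.0002, 0.1981]
tool_rot: [-90.0, -0.0, -84.1]
contact_force: [-0.1, 1.0, -1.5]
opening: 0.013
[-4.2 -0.2 87.2  0.  92.9 79.9] [-0.14  0.99 -1.52] 0.012970030786003476
```

View pics/w2.png

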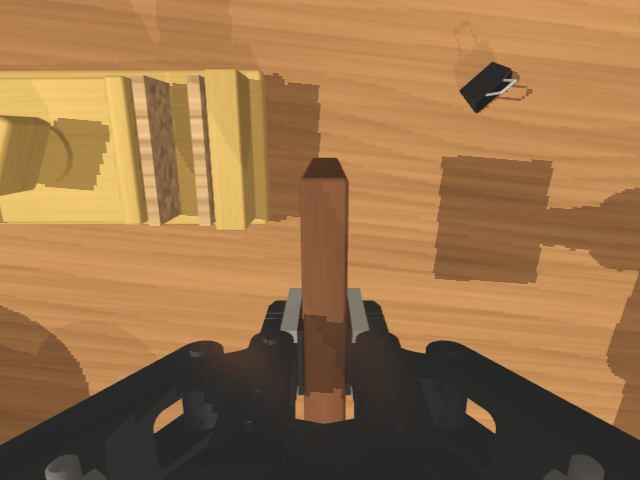

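The board is held square between the pads, with its far top end at (325,180). On the stand, the moving pad's face edge runs (146,78)–(162,225) and the fixed pad's face edge (188,78)–(198,225). The knob is at the left border.

Run:
```python
from h import *
import pickle
c=pickle.load(open('w2.pkl','rb'))
for v in (90,150,210): print(v,[ (u,)+tuple(int(x) for x in c['im'][v,u]) for u in range(126,216,3)])
def f(n,a,b,z):
    A=onz(c,*a,z);B=onz(c,*b,z);print(n,A.round(4),B.round(4),'mid',((A+B)/2).round(4),'len',np.linalg.norm(A-B).round(4),np.degrees(np.arctan2(*(A-B)[1::-1])).round(2));return A,B
A,B=f('mov',(146,78),(163,225),.065);D,E=f('fix',(188,78),(199,225),.065)
f('fixjaw back?',(248,68),(246,229),.065)
f('sign far',(303,180),(348,180),.231)
M=c['T'];s=ctrl.sense();print(s['ee_pos'])
```

```text
90 [(126, 141, 110, 59), (129, 139, 109, 58), (132, 176, 137, 86), (135, 225, 181, 126), (138, 225, 181, 126), (141, 225, 182, 126), (144, 213, 170, 117), (147, 134, 102, 69), (150, 115, 87, 58), (153, 101, 77, 53), (156, 133, 102, 68), (159, 125, 95, 63), (162, 134, 102, 69), (165, 126, 97, 65), (168, 120, 91, 60), (171, 163, 129, 69), (174, 150, 117, 63), (177, 150, 117, 63), (180, 150, 117, 62), (183, 151, 117, 62), (186, 154, 120, 66), (189, 225, 182, 126), (192, 225, 183, 126), (195, 225, 182, 126), (198, 217, 175, 120), (201, 122, 93, 62), (204, 106, 80, 53), (207, 223, 182, 101), (210, 226, 186, 104), (213, 224, 184, 103)]
150 [(126, 235, 193, 108), (129, 227, 186, 103), (132, 164, 128, 69), (135, 141, 109, 58), (138, 123, 94, 50), (141, 233, 189, 134), (144, 232, 188, 133), (147, 233, 189, 134), (150, 232, 188, 133), (153, 134, 102, 69), (156, 126, 96, 65), (159, 139, 106, 71), (162, 106, 79, 54), (165, 124, 94, 63), (168, 139, 106, 72), (171, 146, 112, 75), (174, 128, 96, 64), (177, 172, 136, 72), (180, 157, 123, 65), (183, 157, 123, 65), (186, 158, 124, 66), (189, 158, 123,
[... 551 characters left out ...]
119, 90, 60), (180, 146, 112, 74), (183, 171, 135, 71), (186, 171, 135, 71), (189, 172, 135, 71), (192, 172, 136, 72), (195, 172, 136, 72), (198, 208, 167, 109), (201, 224, 182, 126), (204, 224, 182, 126), (207, 224, 182, 127), (210, 130, 100, 67), (213, 121, 92, 62)]
mov [0.5903 0.1273 0.065 ] [0.493  0.1168 0.065 ] mid [0.5417 0.1221 0.065 ] len 0.0978 6.16
fix [0.5931 0.1002 0.065 ] [0.4957 0.0913 0.065 ] mid [0.5444 0.0957 0.065 ] len 0.0978 5.26
fixjaw back? [0.6031 0.0618 0.065 ] [0.4962 0.0577 0.065 ] mid [0.5496 0.0598 0.065 ] len 0.107 2.2
sign far [0.555  0.0135 0.231 ] [0.5563 0.0011 0.231 ] mid [0.5556 0.0073 0.231 ] len 0.0124 95.88
[5.01520752e-01 1.52152139e-04 1.97975817e-01]
```

```bash
python3 -m pendant '[{"dp":[-3.5,0,1.75],"delta_rot":[0,0,0],"gripper":0.4},{"dp":[-3.5,0,1.75],"delta_rot":[0,0,0],"gripper":0.4},{"dp":[-3.34,0,1.74],"delta_rot":[0,0,0],"gripper":0.4},{"dp":[0,4,0],"delta_rot":[0,0,0],"gripper":0.4},{"dp":[0,0,0],"delta_rot":[0,0,0],"gripper":0.4}]'
python3 - <<'E'
from h import *
import pickle
s=ctrl.sense();print(s['joint_positions'].round(1),s['contact_force'].round(2),s['opening'])
c=grab('wrist');d=grab('side');pickle.dump((c,d),open('w3.pkl','wb'))
print([proj(d,p).round(0) for p in [(.543,.109,.13),(.543,.109,.02)]])
a=cv2.resize(d['im'][120:260,210:350],(560,560),interpolation=cv2.INTER_CUBIC)
cv2.imwrite('pics/s3.png',a[:,:,::-1]); cv2.imwrite('pics/w3.png',c['im'][:,:,::-1])
for v in (182,190,200): print(v,[(u,)+tuple(int(x) for x in c['im'][v,u]) for u in list(range(296,308))+list(range(342,354))])
E
```

```text
time: 5.88
ee_pos: [0.5411, 0.1084, 0.1542]
tool_rot: [-90.4, -0.0, -84.1]
contact_force: [-0.3, 0.1, -2.0]
opening: 0.0133
[ 7.5  9.7 81.9 -0.  88.8 91.6] [-0.34  0.09 -2.01] 0.013298290593113698
[array([280., 186.]), array([283., 223.])]
182 [(296, 222, 180, 125), (297, 223, 180, 125), (298, 223, 180, 125), (299, 210, 167, 114), (300, 149, 103, 68), (301, 137, 90, 59), (302, 135, 89, 58), (303, 134, 88, 57), (304, 133, 87, 57), (305, 132, 86, 56), (306, 132, 86, 57), (307, 132, 85, 56), (342, 137, 89, 58), (343, 136, 88, 58), (344, 131, 85, 55), (345, 119, 77, 51), (346, 109, 71, 47), (347, 97, 62, 41), (348, 113, 81, 54), (349, 161, 124, 84), (350, 176, 137, 93), (351, 175, 137, 92), (352, 175, 136, 92), (353, 176, 137, 93)]
190 [(296, 217, 175, 120), (297, 217, 175, 120), (298, 217, 175, 120), (299, 205, 162, 109), (300, 147, 102, 67), (301, 140, 93, 61), (302, 137, 91, 59), (303, 136, 90, 59), (304, 135, 89, 58), (305, 135, 87, 58), (306, 134, 87, 58), (307, 135, 87, 58), (342, 139, 92, 58), (343, 139, 91, 59), (344, 134, 87, 58), (345, 123, 79, 53), (346, 112, 72, 49), (347, 97, 62, 41), (348, 112, 81, 54), (349, 160, 124, 83), (350, 170, 133, 90), (351, 170, 133, 89), (352, 170, 133, 90), (353, 170, 133, 89)]
200 [(296, 197, 156, 106), (297, 198, 156, 106), (298, 198, 156, 107), (299, 189, 147, 100), (300, 155, 111, 74), (301, 140, 91, 61), (302, 138, 91, 60), (303, 136, 89, 58), (304, 134, 88, 58), (305, 133, 87, 58), (306, 135, 88, 58), (307, 135, 87, 58), (342, 140, 91, 59), (343, 139, 91, 61), (344, 132, 85, 56), (345, 122, 77, 52), (346, 111, 72, 49), (347, 102, 68, 46), (348, 119, 86, 58), (349, 146, 111, 75), (350, 150, 114, 77), (351, 149, 114, 76), (352, 150, 115, 78), (353, 149, 114, 77)]
```

View pics/s3.png

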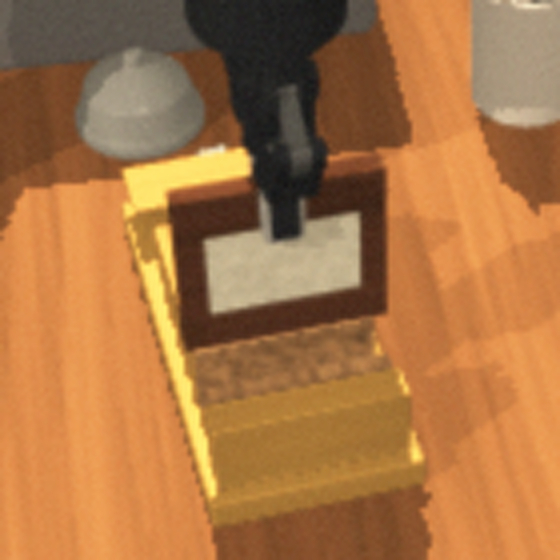

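View pics/w3.png

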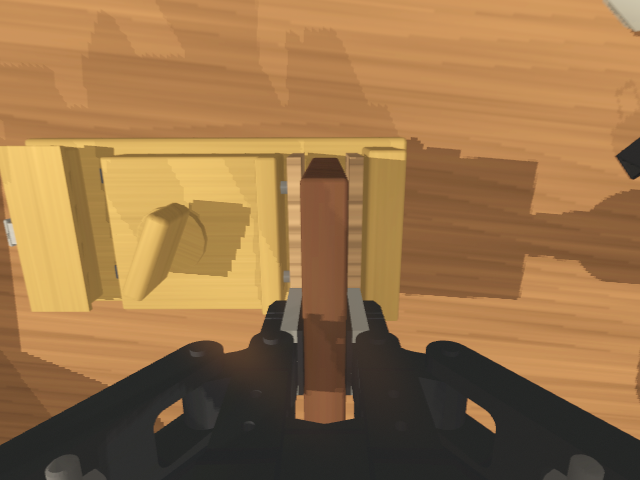

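Side crop: the board hangs level above the gap, with bottom corners at about side (257.5,206) and (307,198). Wrist: the board is centred between the two pads (columns 287–301 and 348–362), and the knob bar is at (155,250).

Run:
```python
from h import *
import pickle
c,d=pickle.load(open('w3.pkl','rb'))
zt=.1542-.067+.1
A=onz(c,324.5,180,zt);print('far top end',A.round(4))
print('near/far thick', np.linalg.norm(onz(c,299.5,182,zt)-onz(c,348.5,182,zt)))
u=np.array([np.cos(np.radians(5.9)),np.sin(np.radians(5.9))]);print('centre from it',(A[:2]-.055*u).round(4))
P=onz(d,257.5,206,zt-.1);Q=onz(d,307,198.3,zt-.1);print('bottom front corners',P.round(4),Q.round(4),np.linalg.norm(P-Q),np.degrees(np.arctan2(*(Q-P)[1::-1])),((P+Q)/2).round(4))
P=onz(d,210+170/4,120+195/4,zt);Q=onz(d,210+384/4,120+167/4,zt);print('top front',P.round(4),Q.round(4),((P+Q)/2).round(4))
f=lambda a,z:onz(c,*a,z).round(4)
print('pads far: mov in',f((301,154),.065),'fix in',f((347.5,154),.065))
print('stand right edge far z20',f((405,140),.02),'fixed jaw top far',f((363,148),.065),f((405,150),.065))
print(ctrl.sense()['ee_pos'])
```

```text
far top end [0.5955 0.1158 0.1872]
near/far thick 0.013488280170729403
centre from it [0.5408 0.1102]
bottom front corners [0.4914 0.102  0.0872] [0.598  0.1073 0.0872] 0.10673982184171439 2.849866960870032 [0.5447 0.1046 0.0872]
top front [0.4896 0.1045 0.1872] [0.5972 0.1077 0.1872] [0.5434 0.1061 0.1872]
pads far: mov in [0.594 0.129 0.065] fix in [0.5967 0.1025 0.065 ]
stand right edge far z20 [0.6075 0.062  0.02  ] fixed jaw top far [0.6009 0.0941 0.065 ] [0.6022 0.0701 0.065 ]
[0.54298552 0.10814157 0.15824253]
```

```bash
python3 -m pendant '[{"dp":[0,2.5,0],"delta_rot":[0,0,0],"gripper":0.4},{"dp":[0,2.5,0],"delta_rot":[0,0,0],"gripper":0.4},{"dp":[0,1.5,0],"delta_rot":[0,0,0],"gripper":0.4},{"dp":[0,0.3,0],"delta_rot":[0,0,0],"gripper":0.4},{"dp":[0,0,0],"delta_rot":[0,0,0],"gripper":0.4}]'
python3 -m pendant '[{"dp":[0,0.1,0],"delta_rot":[0,0,0],"gripper":0.4},{"dp":[0,0.1,0],"delta_rot":[0,0,0],"gripper":0.4},{"dp":[0,0.1,0],"delta_rot":[0,0,0],"gripper":0.4},{"dp":[0,0,0],"delta_rot":[0,0,0],"gripper":0.4},{"dp":[0,0,0],"delta_rot":[0,0,0],"gripper":0.4}]'
```

```text
time: 6.6
ee_pos: [0.5435, 0.1084, 0.0905]
tool_rot: [-89.9, -0.0, -84.0]
contact_force: [-0.7, 0.2, -1.3]
opening: 0.0131
time: 7.22
ee_pos: [0.5436, 0.1084, 0.0892]
tool_rot: [-89.9, -0.0, -84.0]
contact_force: [-6.8, -1.6, 11.9]
opening: 0.0131
```

```bash
python3 -m pendant '[{"dp":[0,-0.1,0],"delta_rot":[0,0,0],"gripper":0.4},{"dp":[0,-0.1,0],"delta_rot":[0,0,0],"gripper":0.4},{"dp":[0,0,0],"delta_rot":[0,0,0],"gripper":2},{"dp":[0,0,0],"delta_rot":[0,0,0],"gripper":3.5},{"dp":[0,0,0],"delta_rot":[0,0,0],"gripper":3.5}]'
python3 -m pendant '[{"dp":[0,0,0],"delta_rot":[0,0,0],"gripper":3.5},{"dp":[0,-2,0],"delta_rot":[0,0,0],"gripper":3.5},{"dp":[0,-4,0],"delta_rot":[0,0,0],"gripper":3.5},{"dp":[0,-4,0],"delta_rot":[0,0,0],"gripper":3.5},{"dp":[0,-1,0],"delta_rot":[0,0,0],"gripper":3.5}]'
python3 - <<'E'
from h import *
import pickle
s=ctrl.sense();print(s['joint_positions'].round(1),s['contact_force'].round(2),s['ee_pos'])
c=grab('wrist','w4.png');d=grab('side');pickle.dump((c,d),open('w4.pkl','wb'))
E
```

```text
time: 7.85
ee_pos: [0.5428, 0.1084, 0.088]
tool_rot: [-90.0, -0.0, -84.0]
contact_force: [-0.1, 0.3, -0.6]
opening: 0.0351
time: 8.48
ee_pos: [0.544, 0.1085, 0.2015]
tool_rot: [-89.7, 0.0, -84.0]
contact_force: [-0.8, -0.7, 0.2]
opening: 0.0352
[ 7.5  8.1 78.1 -0.  93.4 91.5] [-0.78 -0.72  0.25] [0.54404203 0.10854153 0.20152869]
```

View pics/w4.png

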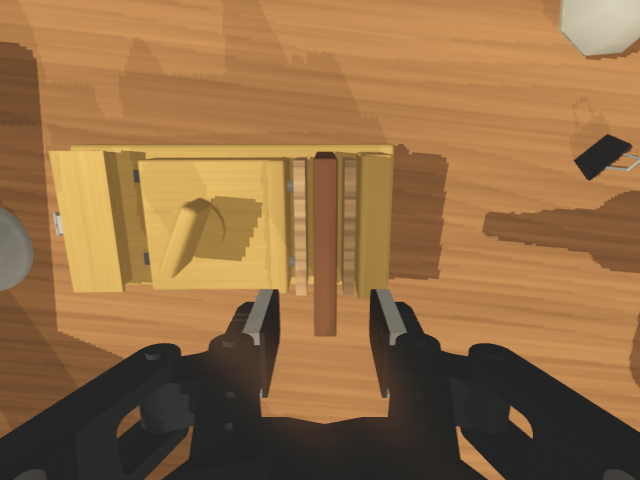

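The board stands free in the gap: its top runs (325,155)–(325,335), between the pads at columns 301 and 348. The knob bar lies at about (186,238), skewed. I'll zoom in on the knob for its angle.

Run:
```python
from h import *
import pickle
c,d=pickle.load(open('w4.pkl','rb'))
zt=.12
A=onz(c,325.5,159,zt);B=onz(c,325.5,335,zt);print(A.round(4),B.round(4),np.linalg.norm(A-B),((A+B)/2).round(4),np.degrees(np.arctan2(*(A-B)[1::-1])))
for v in (170,220,270): print(v,[onz(c,u,v,z).round(4).tolist() for u,z in ((306,.065),(343,.065))])
J=np.array([.5417,.1221,.085]);u=np.radians(95.9);K=J+.081*np.array([np.cos(u),np.sin(u),0]);print('knob pred',K,proj(c,K),proj(c,[K[0],K[1],.062]))
o=cv2.resize(c['im'][180:300,130:270],(700,600),interpolation=cv2.INTER_CUBIC).astype(float)
o=np.clip((o-90)*1.6,0,255).astype(np.uint8)
cv2.imwrite('pics/k4.png',o[:,:,::-1])
```

```text
[0.5971 0.1151 0.12  ] [0.4893 0.1038 0.12  ] 0.10836386384272746 [0.5432 0.1095 0.12  ] 5.999996350581868
170 [[0.585, 0.1273, 0.065], [0.5877, 0.1017, 0.065]]
220 [[0.5496, 0.1241, 0.065], [0.5523, 0.0975, 0.065]]
270 [[0.5116, 0.1206, 0.065], [0.5145, 0.0931, 0.065]]
knob pred [0.5333738  0.20267093 0.085     ] [186.98207591 237.65102678] [197.45285036 229.77536901]
```

View pics/k4.png

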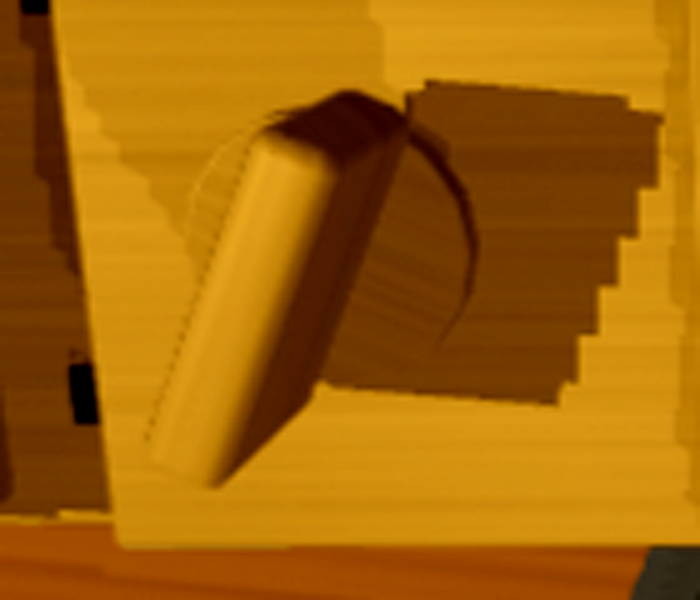

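The knob bar's top face runs from its far end at (295,150) to its near end at (182,471) in the crop, about 70 px wide. The foot disc's arc is centred near (335,230).

Run:
```python
from h import *
import pickle
c,d=pickle.load(open('w4.pkl','rb'))
P=lambda x,y,z:onz(c,130+x/5,180+y/5,z)
A=P(295,148,.093);B=P(182,474,.093)
print(A,B,np.linalg.norm(A-B),(A+B)/2,'bar yaw',np.degrees(np.arctan2(*(A-B)[1::-1])))
w=P(240,300,.093)-P(305,320,.093);print(np.linalg.norm(w))
L=P(258,135,.093)-P(150,455,.093);print(np.degrees(np.arctan2(L[1],L[0])))
s=ctrl.sense();M=rot(s['tool_rot']);C=(A+B)/2
print('tool delta',(M.T@(np.array([*C[:2],s['ee_pos'][2]])-s['ee_pos'])*100).round(2),s['ee_pos'],s['tool_rot'])
```

```text
[0.55461411 0.19900963 0.093     ] [0.50834717 0.21347001 0.093     ] 0.04847404294062317 [0.53148064 0.20623982 0.093     ] bar yaw -17.356233881933512
0.00874535635617326
-17.183936894309888
tool delta [-9.85 -0.   -0.16] [0.54330698 0.10845068 0.19904571] [-8.9893549e+01 -4.1217419e-04 -8.4021313e+01]
```

```bash
python3 -m pendant '[{"dp":[-4.8,0,-0.1],"delta_rot":[0,0,0],"gripper":3.5},{"dp":[-4.8,0,0],"delta_rot":[0,0,0],"gripper":3.5},{"dp":[0,0,0],"delta_rot":[0,-10.4,0],"gripper":3.5},{"dp":[0,0,0],"delta_rot":[0,-10.4,0],"gripper":3.5},{"dp":[0,0,0],"delta_rot":[0,-10.4,0],"gripper":3.5}]'
python3 -m pendant '[{"dp":[0,0,0],"delta_rot":[0,-10.4,0],"gripper":3.5},{"dp":[0,0,0],"delta_rot":[0,-10.4,0],"gripper":3.5},{"dp":[0,0,0],"delta_rot":[0,-10.4,0],"gripper":3.5},{"dp":[0,0,0],"delta_rot":[0,-10.4,0],"gripper":3.5},{"dp":[0,0,0],"delta_rot":[0,-10.4,0],"gripper":3.5}]'
python3 -m pendant '[{"dp":[0,0,0],"delta_rot":[0,-10.4,0],"gripper":3.5},{"dp":[0,0,0],"delta_rot":[0,-10.4,0],"gripper":3.5},{"dp":[0,0,0],"delta_rot":[0,-10.4,0],"gripper":3.5},{"dp":[0,0,0],"delta_rot":[0,-10.4,0],"gripper":3.5},{"dp":[0,0,0],"delta_rot":[0,-10.4,0],"gripper":3.5}]'
python3 -m pendant '[{"dp":[0,0,0],"delta_rot":[0,-10.4,0],"gripper":3.5},{"dp":[0,0,0],"delta_rot":[0,-10.4,0],"gripper":3.5},{"dp":[0,0,0],"delta_rot":[0,0,0],"gripper":3.5},{"dp":[0,0,0],"delta_rot":[0,0,0],"gripper":3.5},{"dp":[0,0,0],"delta_rot":[0,0,0],"gripper":3.5}]'
python3 - <<'E'
from h import *
import pickle
s=ctrl.sense();print(s['joint_positions'].round(1),s['contact_force'].round(2),s['torque'].round(3),s['ee_pos'],s['tool_rot'])
c=grab('wrist','w5.png');pickle.dump(c,open('w5.pkl','wb'))
K=np.array([.5325,.2043,.093]);u=np.radians(-17.3);e=np.array([np.cos(u),np.sin(u),0])*.025
print([proj(c,p).round(0).tolist() for p in (K,K+e,K-e)])
E
```

```text
time: 9.2
ee_pos: [0.5312, 0.2037, 0.1957]
tool_rot: [-90.2, 0.1, -52.5]
contact_force: [0.5, 0.2, -0.3]
opening: 0.0351
time: 9.82
ee_pos: [0.5312, 0.2036, 0.1957]
tool_rot: [-90.1, 0.2, -0.5]
contact_force: [0.1, -0.3, 0.2]
opening: 0.0353
time: 10.45
ee_pos: [0.5312, 0.2035, 0.1958]
tool_rot: [-89.9, 0.2, 51.5]
contact_force: [-0.5, -0.9, -0.7]
opening: 0.0348
time: 11.08
ee_pos: [0.5318, 0.2037, 0.1978]
tool_rot: [-90.0, 0.0, 71.9]
contact_force: [0.4, 0.3, 0.1]
opening: 0.0346
[ 17.2  10.9  75.5  -0.   93.6 -54.6] [0.44 0.27 0.06] [ 0.051 -0.016  0.035] [0.53183791 0.20372515 0.19782417] [-8.99740557e+01  2.51833279e-02  7.18665698e+01]
[[323.0, 242.0], [324.0, 278.0], [322.0, 204.0]]
```

View pics/w5.png

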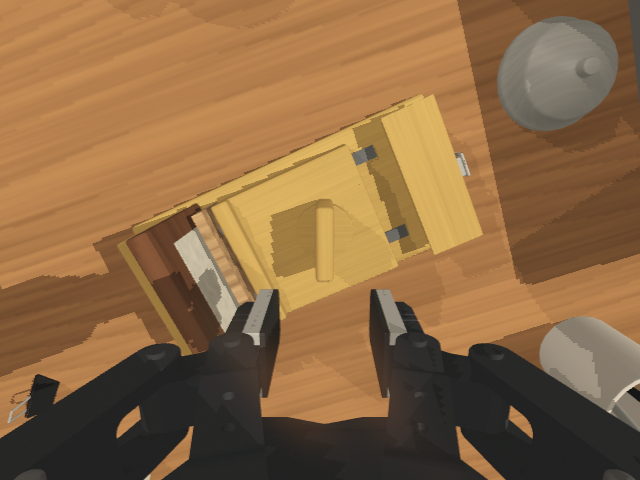

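The bar shows vertical in the image from (324,202) to (325,281), centred about 1.5 mm to tool +x. The board is standing at the left and the bell is clear.

```bash
python3 -m pendant '[{"dp":[0.15,4,0],"delta_rot":[0,0,0],"gripper":3.5},{"dp":[0,4,0],"delta_rot":[0,0,0],"gripper":3.5},{"dp":[0,3,0],"delta_rot":[0,0,0],"gripper":3.5},{"dp":[0,1.9,0],"delta_rot":[0,0,0],"gripper":3.5},{"dp":[0,0,0],"delta_rot":[0,0,0],"gripper":3.5}]'
python3 -m pendant '[{"dp":[0,0,0],"delta_rot":[0,0,0],"gripper":3.5},{"dp":[0,0,0],"delta_rot":[0,0,0],"gripper":2},{"dp":[0,0,0],"delta_rot":[0,0,0],"gripper":1.4},{"dp":[0,0,0],"delta_rot":[0,0,0],"gripper":1},{"dp":[0,0,0],"delta_rot":[0,0,0],"gripper":0.4}]'
python3 -m pendant '[{"dp":[0,0,0],"delta_rot":[0,0,0],"gripper":0.4},{"dp":[0,0,0],"delta_rot":[0,0,0],"gripper":0.4},{"dp":[0,0,0],"delta_rot":[0,0,0],"gripper":0.4},{"dp":[0,0,0],"delta_rot":[0,0,0],"gripper":0.4},{"dp":[0,0,0],"delta_rot":[0,0,0],"gripper":0.4}]'
cat > st.py <<'E'
from h import *
s=ctrl.sense();M=rot(s['tool_rot']);f=s['contact_force'];y=np.array([np.cos(np.radians(95.9)),np.sin(np.radians(95.9)),0]);x=np.array([y[1],-y[0],0])
p=s['ee_pos']-[.5325,.2043,0]
print('t %.2f yaw %.2f pos %s | stand x %.2f y %.2f mm | F stand x %.1f y %.1f z %.1f | T %s | open %.4f j6 %.1f'%(s['time'],np.degrees(np.arctan2(M[1,0],M[0,0])),s['ee_pos'].round(4),p@x*1e3,p@y*1e3,f@x,f@y,f[2],s['torque'].round(3),s['opening'],s['joint_positions'][5]))
E
python3 st.py
```

```text
time: 11.75
ee_pos: [0.5318, 0.205, 0.0682]
tool_rot: [-89.9, 0.1, 72.0]
contact_force: [-0.2, -0.5, 0.5]
opening: 0.0351
time: 12.38
ee_pos: [0.5326, 0.2035, 0.0708]
tool_rot: [-90.1, 0.2, 71.9]
contact_force: [-4.8, -9.1, 7.1]
opening: 0.0104
time: 13.0
ee_pos: [0.5326, 0.2035, 0.0707]
tool_rot: [-90.1, 0.2, 71.9]
contact_force: [-5.9, -9.0, 7.8]
opening: 0.0114
t 13.00 yaw 71.93 pos [0.5326 0.2035 0.0707] | stand x -0.02 y -0.81 mm | F stand x -6.8 y -8.3 z 7.8 | T [-1.282  0.734  0.102] | open 0.0114 j6 -54.6
```

```bash
python3 -m pendant '[{"dp":[-0.12,-0.2,0.04],"delta_rot":[0,0,0],"gripper":0.4},{"dp":[0,0,0],"delta_rot":[0,0,0],"gripper":0.4},{"dp":[0,0,0],"delta_rot":[0,0,0],"gripper":0.4},{"dp":[0,0,0],"delta_rot":[0,0,0],"gripper":0.4},{"dp":[0,0,0],"delta_rot":[0,0,0],"gripper":0.4}]' >/dev/null; python3 st.py
python3 -m pendant '[{"dp":[-0.078,0,-0.039],"delta_rot":[0,5,0],"gripper":0.4},{"dp":[-0.074,0,-0.045],"delta_rot":[0,5,0],"gripper":0.4},{"dp":[-0.07,0,-0.052],"delta_rot":[0,5,0],"gripper":0.4},{"dp":[-0.066,0,-0.058],"delta_rot":[0,5,0],"gripper":0.4},{"dp":[-0.06,0,-0.063],"delta_rot":[0,5,0],"gripper":0.4}]' >/dev/null; python3 st.py
```

```text
t 13.62 yaw 71.94 pos [0.5324 0.2034 0.0709] | stand x -0.19 y -0.92 mm | F stand x 5.3 y -3.8 z -7.7 | T [-0.216 -1.035  0.134] | open 0.0112 j6 -54.7
t 14.25 yaw 46.82 pos [0.5332 0.1995 0.0709] | stand x 0.20 y -4.82 mm | F stand x 7.1 y -1.0 z -9.5 | T [ 0.024 -1.199  0.301] | open 0.0109 j6 -30.0
```

```bash
python3 -m pendant '[{"dp":[-0.005,0.1,-0.113],"delta_rot":[0,5,0],"gripper":0.4},{"dp":[-0.048,0,-0.073],"delta_rot":[0,5,0],"gripper":0.4},{"dp":[-0.042,0,-0.077],"delta_rot":[0,5,0],"gripper":0.4},{"dp":[-0.035,0,-0.08],"delta_rot":[0,5,0],"gripper":0.4},{"dp":[-0.028,0,-0.083],"delta_rot":[0,5,0],"gripper":0.4}]' >/dev/null; python3 st.py
```

```text
t 14.88 yaw 21.84 pos [0.5342 0.1955 0.0708] | stand x 0.82 y -8.88 mm | F stand x 1.7 y -0.8 z -3.2 | T [-0.09  -0.468  0.242] | open 0.0111 j6 -5.4
```

```bash
python3 -m pendant '[{"dp":[-0.008,0,-0.034],"delta_rot":[0,2,0],"gripper":0.4},{"dp":[-0.007,0,-0.034],"delta_rot":[0,2,0],"gripper":0.4},{"dp":[-0.007,0,-0.034],"delta_rot":[0,2,0],"gripper":0.4},{"dp":[-0.006,0,-0.034],"delta_rot":[0,2,0],"gripper":0.4},{"dp":[-0.005,0,-0.035],"delta_rot":[0,2,0],"gripper":0.4}]' >/dev/null; python3 st.py
python3 -m pendant '[{"dp":[-0.002,0,-0.017],"delta_rot":[0,1,0],"gripper":0.4},{"dp":[-0.002,0,-0.017],"delta_rot":[0,1,0],"gripper":0.4},{"dp":[-0.002,0,-0.017],"delta_rot":[0,1,0],"gripper":0.4},{"dp":[-0.002,0,-0.017],"delta_rot":[0,1,0],"gripper":0.4},{"dp":[-0.002,0,-0.017],"delta_rot":[0,1,0],"gripper":0.4}]' >/dev/null; python3 st.py
```

```text
t 15.50 yaw 11.89 pos [0.5346 0.1939 0.0708] | stand x 1.02 y -10.58 mm | F stand x 6.7 y -0.8 z -2.0 | T [-0.053 -1.041  0.271] | open 0.0108 j6 4.3
t 16.12 yaw 6.92 pos [0.5348 0.193  0.0708] | stand x 1.14 y -11.45 mm | F stand x 7.2 y -0.3 z -2.0 | T [-0.057 -1.121  0.285] | open 0.0109 j6 9.2
```

```bash
python3 -m pendant '[{"dp":[0.05,0.02,-0.009],"delta_rot":[0,0.5,0],"gripper":0.4},{"dp":[0,0,-0.009],"delta_rot":[0,0.5,0],"gripper":0.4},{"dp":[0,0,-0.009],"delta_rot":[0,0.5,0],"gripper":0.4},{"dp":[0,0,-0.009],"delta_rot":[0,0.5,0],"gripper":0.4},{"dp":[0,0,-0.009],"delta_rot":[0,0.5,0],"gripper":0.4}]' >/dev/null; python3 st.py
python3 -m pendant '[{"dp":[0,0,-0.009],"delta_rot":[0,0.5,0],"gripper":0.4},{"dp":[0,0,-0.009],"delta_rot":[0,0.5,0],"gripper":0.4},{"dp":[0,0,-0.009],"delta_rot":[0,0.5,0],"gripper":0.4},{"dp":[0,0,-0.009],"delta_rot":[0,0.5,0],"gripper":0.4},{"dp":[0,0,-0.009],"delta_rot":[0,0.5,0],"gripper":0.4}]' >/dev/null; python3 st.py
```

```text
t 16.75 yaw 4.44 pos [0.535  0.1926 0.0708] | stand x 1.25 y -11.85 mm | F stand x 4.7 y -1.5 z 4.1 | T [-0.232 -0.926  0.284] | open 0.0108 j6 11.7
t 17.38 yaw 1.94 pos [0.5351 0.1922 0.0708] | stand x 1.30 y -12.29 mm | F stand x 5.2 y -1.4 z 5.0 | T [-0.232 -0.943  0.205] | open 0.0107 j6 14.1
```

```bash
python3 -m pendant '[{"dp":[0,0,-0.009],"delta_rot":[0,0.5,0],"gripper":0.4},{"dp":[0,0,-0.009],"delta_rot":[0,0.5,0],"gripper":0.4},{"dp":[0,0,-0.009],"delta_rot":[0,0.5,0],"gripper":0.4},{"dp":[0,0,-0.009],"delta_rot":[0,0.5,0],"gripper":0.4},{"dp":[0,0,-0.009],"delta_rot":[0,0.5,0],"gripper":0.4}]' >/dev/null; python3 st.py
python3 -m pendant '[{"dp":[0.001,0,-0.009],"delta_rot":[0,0.5,0],"gripper":0.4},{"dp":[0.001,0,-0.009],"delta_rot":[0,0.5,0],"gripper":0.4},{"dp":[0.001,0,-0.009],"delta_rot":[0,0.5,0],"gripper":0.4},{"dp":[0.001,0,-0.009],"delta_rot":[0,0.5,0],"gripper":0.4},{"dp":[0.001,0,-0.009],"delta_rot":[0,0.5,0],"gripper":0.4}]' >/dev/null; python3 st.py
```

```text
t 18.00 yaw -0.56 pos [0.5352 0.1918 0.0708] | stand x 1.36 y -12.72 mm | F stand x 6.0 y -1.0 z 3.4 | T [-0.229 -1.019  0.269] | open 0.0110 j6 16.6
t 18.62 yaw -3.06 pos [0.5353 0.1913 0.0708] | stand x 1.41 y -13.19 mm | F stand x 6.6 y -1.1 z 3.3 | T [-0.208 -1.073  0.296] | open 0.0106 j6 19.0
```

```bash
python3 -m pendant '[{"dp":[0.001,0,-0.009],"delta_rot":[0,0.5,0],"gripper":0.4},{"dp":[0.001,0,-0.009],"delta_rot":[0,0.5,0],"gripper":0.4},{"dp":[0.001,0,-0.009],"delta_rot":[0,0.5,0],"gripper":0.4},{"dp":[0.001,0,-0.009],"delta_rot":[0,0.5,0],"gripper":0.4},{"dp":[0.001,0,-0.009],"delta_rot":[0,0.5,0],"gripper":0.4}]' >/dev/null; python3 st.py
python3 -m pendant '[{"dp":[0.001,0,-0.009],"delta_rot":[0,0.5,0],"gripper":0.4},{"dp":[0.001,0,-0.009],"delta_rot":[0,0.5,0],"gripper":0.4},{"dp":[0.001,0,-0.009],"delta_rot":[0,0.5,0],"gripper":0.4},{"dp":[0.001,0,-0.009],"delta_rot":[0,0.5,0],"gripper":0.4},{"dp":[0.001,0,-0.009],"delta_rot":[0,0.5,0],"gripper":0.4}]' >/dev/null; python3 st.py
```

```text
t 19.25 yaw -5.56 pos [0.5354 0.1909 0.0708] | stand x 1.46 y -13.63 mm | F stand x 8.2 y -1.1 z 2.9 | T [-0.243 -1.134  0.291] | open 0.0112 j6 21.5
t 19.88 yaw -8.06 pos [0.5355 0.1905 0.0708] | stand x 1.51 y -14.07 mm | F stand x 7.5 y -1.1 z 2.2 | T [-0.145 -1.223  0.299] | open 0.0114 j6 23.9
```

```bash
python3 -m pendant '[{"dp":[0.002,0,-0.009],"delta_rot":[0,0.5,0],"gripper":0.4},{"dp":[0.002,0,-0.009],"delta_rot":[0,0.5,0],"gripper":0.4},{"dp":[0.002,0,-0.009],"delta_rot":[0,0.5,0],"gripper":0.4},{"dp":[0.002,0,-0.009],"delta_rot":[0,0.5,0],"gripper":0.4},{"dp":[0.002,0,-0.009],"delta_rot":[0,0.5,0],"gripper":0.4}]' >/dev/null; python3 st.py
python3 -m pendant '[{"dp":[0.002,0,-0.009],"delta_rot":[0,0.5,0],"gripper":0.4},{"dp":[0.002,0,-0.009],"delta_rot":[0,0.5,0],"gripper":0.4},{"dp":[0.002,0,-0.009],"delta_rot":[0,0.5,0],"gripper":0.4},{"dp":[0.002,0,-0.009],"delta_rot":[0,0.5,0],"gripper":0.4},{"dp":[0.002,0,-0.009],"delta_rot":[0,0.5,0],"gripper":0.4}]' >/dev/null; python3 st.py
```

```text
t 20.50 yaw -10.56 pos [0.5356 0.19   0.0708] | stand x 1.60 y -14.53 mm | F stand x 8.0 y -1.3 z 2.3 | T [-0.143 -1.306  0.342] | open 0.0112 j6 26.4
t 21.12 yaw -13.05 pos [0.5357 0.1896 0.0708] | stand x 1.63 y -14.96 mm | F stand x 8.5 y -2.4 z 3.3 | T [-0.162 -1.416  0.398] | open 0.0109 j6 28.8
```

```bash
python3 -m pendant '[{"dp":[0.001,0,-0.003],"delta_rot":[0,0.2,0],"gripper":0.4},{"dp":[0.001,0,-0.003],"delta_rot":[0,0.2,0],"gripper":0.4},{"dp":[0.001,0,-0.003],"delta_rot":[0,0.2,0],"gripper":0.4},{"dp":[0.001,0,-0.003],"delta_rot":[0,0.2,0],"gripper":0.4},{"dp":[0.001,0,-0.004],"delta_rot":[0,0.2,0],"gripper":0.4}]' >/dev/null; python3 st.py
```

```text
t 21.75 yaw -14.04 pos [0.5357 0.1894 0.0708] | stand x 1.67 y -15.16 mm | F stand x 8.4 y -1.2 z 2.3 | T [-0.15  -1.402  0.378] | open 0.0109 j6 29.8
```

Torque beyond the free-running baseline (about 0.265) puts the clamping force at roughly 11–12 N. Now I relieve the side load, let go and withdraw.

```bash
python3 -m pendant '[{"dp":[0.07,0,0],"delta_rot":[0,0,0],"gripper":0.4},{"dp":[0,0,0],"delta_rot":[0,0,0],"gripper":0.4},{"dp":[0,0,0],"delta_rot":[0,0,0],"gripper":3.5},{"dp":[0,0,0],"delta_rot":[0,0,0],"gripper":3.5},{"dp":[0,0,0],"delta_rot":[0,0,0],"gripper":3.5}]' >/dev/null; python3 st.py
python3 -m pendant '[{"dp":[0,-1,0],"delta_rot":[0,0,0],"gripper":3.5},{"dp":[0,-4,0],"delta_rot":[0,0,0],"gripper":3.5},{"dp":[0,-5,0],"delta_rot":[0,0,0],"gripper":3.5},{"dp":[0,-4,0],"delta_rot":[0,0,0],"gripper":3.5},{"dp":[0,0,0],"delta_rot":[0,0,0],"gripper":3.5}]'
python3 st.py
python3 - <<'E'
from h import *
import pickle
c=grab('wrist');d=grab('side');pickle.dump((c,d),open('w6.pkl','wb'))
b=cv2.resize(d['im'][130:250,215:335],(320,320),interpolation=cv2.INTER_CUBIC)
o=np.zeros((360,800,3),np.uint8);o[:,:480]=cv2.resize(c['im'],(480,360),interpolation=cv2.INTER_AREA);o[:320,480:]=b
cv2.imwrite('pics/end.png',o[:,:,::-1])
print([proj(c,p).round(0).tolist() for p in ((.543,.109,.12),(.535,.19,.093))])
E
```

```text
t 22.38 yaw -14.02 pos [0.5345 0.189  0.0693] | stand x 0.40 y -15.38 mm | F stand x 0.2 y 0.3 z -0.4 | T [-0.058  0.053 -0.01 ] | open 0.0347 j6 29.8
time: 23.0
ee_pos: [0.5367, 0.1896, 0.2152]
tool_rot: [-89.8, -0.4, -14.0]
contact_force: [0.0, 0.0, -0.3]
opening: 0.0351
t 23.00 yaw -14.02 pos [0.5367 0.1896 0.2152] | stand x 2.62 y -15.09 mm | F stand x 0.0 y 0.0 z -0.3 | T [-0.03   0.082  0.031] | open 0.0351 j6 29.8
[[362.0, 356.0], [321.0, 236.0]]
```

View pics/end.png

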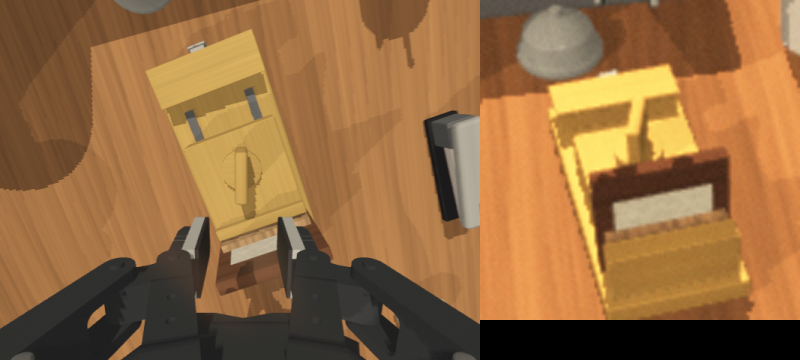

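Last picture: the board stands upright between both cork pads and the knob bar is free at (241,180). The bell and the latch box are unmoved, and the gripper is clear of everything. Handing in.

```bash
python3 -c "
from station import ctrl
print(ctrl.sign_off())"
```

```text
the job is handed in; nothing more can be done
None
```

The sign board is standing upright on the stand base between the two jaws and is clamped. The knob is free, and I handed the job in at about 23 s of the 72 s allowed.

- **Placing:** I gripped the dark board near its top edge and set it square and central in the gap, which measured about 26.5 mm. I let go once I felt it touch the base.
- **Clamping:** I turned the knob about 86° clockwise in one grip, moving along with the carriage. With the jaw free, the turning moment stayed around 0.27 N m. It started to rise after about 80° and reached about 0.37–0.38 N m, in line with the spring rate given. That puts the clamping force at roughly 10–12 N, give or take 3 N.
- **Last checks:** After letting go, the wrist force was about zero. The last picture shows the board upright between both cork pads, the knob free and the gripper clear; the bell looked unmoved, and I moved nothing near the other items.
- **Disagreements:**
    - The gripper travelled about 14.2 mm, where the turned angle implies about 15 mm.
    - Taking that angle with the gap seen in the pictures gives a clamping force of up to 18 N. The gripper's own travel gives about 11 N.
    - I went by the turning moment, because the gap measurement is only good to about 1 mm.

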